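# Seat a tapered tool holder in the tightening fixture

### The arm

A 6-joint arm with a two-finger parallel gripper is mounted at the origin on a cart in front of the work surface, level with it; the furniture and walls round the work are solid. World frame = base frame: x ahead of the robot, y to its left, z up, the work surface at z = 0. Lengths are in mm, angles in rad, forces in N, time in s.
With the tool pointing down it reaches from about 275 to 1000 mm from the base axis. Payload 8.4 kg.
Tool frame: the origin (TCP) lies at the very end of the fingers, on their centre line; the grasp point (between the pads) lies robot.tcp_to_grasp behind it (robot.tcp_to_grasp is the distance from the TCP to the grasp point, in mm); z points along the fingers, y is the line along which they close (so a half turn about z gives the same grasp; the last joint's range is limited). The gripper opens to 85 mm and grips with 20 to 120 N. Pads are 22 mm wide; open, the fingers measure 114 mm over their backs; the gripper's body (76 mm by 85 mm) begins 54 mm behind the grasp point. The pads swing forward as they close: fully open they stand 13 mm farther back than shut.
Start: joints at [-1.15, 0.353, 1.633, -0, 1.155, -0.002], TCP at [256.446, -569.968, 231.281] pointing down, gripper open.
Joint ranges: [-2.63, 2.63], [-0.92, 2.1], [0.06, 2.66], [-1.3, 4.44], [0, 2.69], [-3.02, 3.02]. Speed limits (rad/s): [2.22, 2.22, 2.79, 3.14, 3.14, 3.14].

### API

Orientations are given as a rotation vector (axis times angle).
In Python, from station import sense, eyes, ticket, robot gives the robot as it stands.
- The arm moves only by the tool servo_tool, never from a script. Its arguments are lists of equal length, an entry for each row: "offset": the shift along the world's x, y, z in m, a list of three; "twist": the turn about the world's z in rad. In form: {"offset": [[x, y, z], ...], "twist": [twist, ...]}. A call has exactly 8 rows; each row is the pose to reach, as a shift and turn from the pose commanded when the call began; what a row does not reach only later rows make up. A row lasts 1/12 s, in which the tool goes at most 41.7 mm and 7.16 degrees, less where a joint would pass 70% of its speed; a pose out of reach is approached as far as the arm can. A call with a gripper value outside its range is refused whole. "grip" is the opening, from 0 (shut) to 1 (fully open), set as the call begins (left out, the last holds). The fingers move at their own pace and stop on an object; the grip force is fixed at half the most. Time passes only in rows, so rows that repeat a pose let the fingers close, or fill a call up. It gives the time, the measured TCP pose, the force, the opening and the grip force at its end, in the units of the state.
- sense(): the state, without advancing time (a new reading comes with each control period).
- eyes.camera(name): name is "side" or "top" or "wrist"; returns (picture, depth): 400x640x3 uint8, red, green, blue; 400x640 float32, mm along the optical axis (not along the pixel's ray), 0 where there is no reading.
- eyes.calibration(name): a dict with "fx", "fy", "cx", "cy" (pixels), "k1" (the pictures are not rectified: a ray, as slopes to the right and down, at radius r is drawn at 1 + k1 r^2 times it, then the intrinsics apply), "rvec" (rotation vector, rad) and "tvec" (3), from world to camera coordinates, as OpenCV has them; the wrist camera has in their place "mount" (4x4, takes a point from camera to tool coordinates, whose origin is the TCP and whose axes are the flange's). Camera axes: x right, y down, z forward; pixel columns grow to the right and rows downward; lengths in mm; the calibration is good to about 2 mm. A picture is of the moment at which its call begins: read the wrist's pose just before it. calibration takes no time and is no camera call.
- ticket.close_job(): hands the job in; it is judged then, once.
The state is a dict: "time": time; "joint_pos": joint angles; "qd": joint speeds; "joint_torque": joint torques, N m; "ee_pos": TCP position; "eef_rot": TCP orientation; "force": force on the tool from outside, world axes, zero at the start; "ft_torque": the same for the moment, N m; "finger_gap": finger opening in mm; "finger_force": force on a finger pad.
Only numpy, scipy, OpenCV 4.12 (cv2) and the standard library are available. Lean on these libraries where they do the work, as an engineer would, in place of code of your own. Each camera call takes 0.05 s, during which the arm holds its last target. There are 200 camera calls.

### The job

Take the short, thick tool holder (the one with the wide collet nut) out of the plywood stand and put its taper into the bore of the round tightening fixture. Turn it under a light lean until the two slots in its flange drop over the fixture's two drive keys, then push it home until the fixture's spring-mounted sleeve has given about 3 mm, and let go of it. Never push hard, neither on the keys nor near the sleeve's stop, and leave the longer, thinner holder and the other loose things where they are.

Things in the scene. Friction and masses are not known exactly. Their poses are not given: they have to be found in the camera images.
- holder: Tool holder to move: steel, round about its z axis (z up, taper down), 117 mm tall, 0.3 to 0.6 kg. Origin: on the axis in the plane of the taper's big end. Taper 7:24: 32 mm diameter at z = 0, 19 mm at z = -44 mm; 11 mm stud below it to z = -56 mm. Hangs upright by its flange in one of the stand's holes at any yaw, taper loose in the hole by 2 mm.
- holder_flange (a point): Centre of the underside of that holder's flange, 3 mm above its origin. Flange 50 mm in diameter, 14 mm thick; two slots cut through its whole thickness, at the holder's +y and -y, each 13 mm wide, bottom of the slot 16.5 mm from the axis.
- holder_top (a point): Centre of the flat top of that holder's dark collet nut, 61 mm above its origin: the place to push. The nut is a cylinder 40 mm in diameter reaching 35 mm down from here: the place to grip, at any yaw.
- spare_holder: The longer, thinner holder, to be left alone: same taper, flange, origin and axes, but a nose 30 mm in diameter reaching up to z = +85 mm. It hangs in the stand's other hole, 110 mm from the first.
- stand: Fixed plywood stand, 80 x 200 mm (x, y), 72 mm high, origin under its centre; two 37 mm through holes at y = +55 and -55 mm. Which of them has the short holder varies.
- fixture: Fixed tightening fixture: base plate 110 x 110 x 10 mm with four bolt heads, on it a grey collar 91 mm in diameter up to z = 50 mm; out of it stands a round aluminium sleeve 75 mm in diameter, its face at z = 80 mm, with a tapered bore (7:24, 32 mm in diameter at the top). Origin under its centre. When the holder is home in the bore its origin is at the mouth.
- fixture_mouth (a point): Centre of the mouth of the sleeve's bore, on its axis, level with the face, 80 mm above the worktop (it sinks with the sleeve); z up, x and y as the fixture's. The flange of a home holder is 3 mm above this face. Oiled steel: tapers and keys slide easily.
- sleeve (a joint): How far the spring-mounted sleeve is pressed down, in m: 0 at rest (upper stop), lower stop at 0.009. It starts to sink at 8 N and gives 1 mm for every further 4 N (the holder's own weight alone does not sink it): 2 mm at 16 N, 3 mm at 20 N. The last push should sink it 2 to 5 mm; over 6.5 mm does damage, and over 4 mm while the holder still stands on the keys.
- key_tops (a point): On the bore's axis, 11 mm above the mouth, level with the tops of the two drive keys (10 mm wide, 19 to 33 mm from the axis, 11 mm high) on a stiff ring (over 4 N m). The line through them is not measured; it lies up to 0.6 rad either side of the fixture's y axis. Slots pass keys within 0.07 rad. On the keys the holder stands 8 mm above home with 1 mm side play; search leaning 5 to 10 N.
- etape_black: Roll of black tape, 58 mm across, 19 mm high, bystander.
- wrench_0: Combination wrench, 155 mm long, 8 mm high, bystander.
- relay_2: Small relay cube, 29 x 29 x 34 mm, bystander.
- rubber_cap: Black rubber cap, 72 mm across, 28 mm high, bystander.
Mind the look-alikes: they are no part of the job. What is shaped like the holder but orange is not meant.

How it is judged:
By the outcome, as a careful person would: the job done as asked, in the order asked, and still so for the second after the job is handed in, with the robot touching nothing.
It also fails if it takes over 72 s, if anything falls off the work surface, if the arm or the gripper's body presses on something with over 40 N, if the wrist force passes 120 N, or if a joint passes its speed limit or range.

## Working session

There is one attempt and no reset: what is moved stays moved. The work goes in short steps, Python scripts to look and compute and a tool call to move; the robot and the scene stay as the last step left them, time stands still between calls to the robot, and variables do not carry over. Pictures are saved under pics/ and viewed, at most 10 in all, crops included, and the job is handed in when it is done.

Besides the shell and the picture viewer there is one more tool, called after ">>>" as name(argument=value, ...) on one line, values as JSON. servo_tool: Moves the arm, as the interface text tells. Its arguments: {"type":"object","properties":{"offset":{"type":"array"},"twist":{"type":"array"},"grip":{"type":"number"}},"required":["offset","twist"]}

```bash
mkdir -p pics; cat > h.py <<'E'
import numpy as np, cv2
from station import sense, eyes, ticket, robot
from scipy.spatial.transform import Rotation as R
def cam2world(name, st=None):
    c=eyes.calibration(name); T=np.eye(4)
    if 'mount' in c:
        W=np.eye(4); W[:3,:3]=R.from_rotvec(st['eef_rot']).as_matrix(); W[:3,3]=st['ee_pos']
        return c, W@np.array(c['mount'])
    T[:3,:3]=R.from_rotvec(np.ravel(c['rvec'])).as_matrix(); T[:3,3]=np.ravel(c['tvec'])
    return c, np.linalg.inv(T)
def slopes(c,uv):
    K=np.array([[c['fx'],0,c['cx']],[0,c['fy'],c['cy']],[0,0,1.]])
    return cv2.undistortPoints(np.array(uv,float).reshape(-1,1,2),K,np.array([c['k1'],0,0,0.]))[:,0]
def cloud(name,depth,st=None):
    c,T=cam2world(name,st); v,u=np.mgrid[:400,:640]
    s=slopes(c,np.stack([u,v],-1)).reshape(400,640,2)
    P=np.dstack([s*depth[...,None],depth])
    return P@T[:3,:3].T+T[:3,3]
def onplane(name,uv,z,st=None):
    c,T=cam2world(name,st); s=slopes(c,uv); d=np.c_[s,np.ones(len(s))]@T[:3,:3].T
    return T[:3,3]+d*((z-T[2,3])/d[:,2])[:,None]
def snap(name,tag):
    st=sense(); p,d=eyes.camera(name); cv2.imwrite(f'pics/{tag}.png',p[...,::-1]); np.savez(f'pics/{tag}.npz',p=p,d=d,**{k:st[k] for k in('ee_pos','eef_rot')}); return st,p,d
E
python3 - <<'E'
from h import *
for n in('top','side'):
    st,p,d=snap(n,n); X=cloud(n,d); print(n,cam2world(n)[1][:3,3],(d==0).mean())
print({k:np.round(v,3) for k,v in st.items()}, robot.tcp_to_grasp)
print(eyes.calibration('wrist'))
E
```

```text
top [ 391.850276    177.95240841 1384.09771938] 0.00400390625
side [ 583.21051094 -608.12457472  702.69015874] 0.01240625
{'time': np.float64(0.05), 'joint_pos': array([-1.15 ,  0.354,  1.634,  0.   ,  1.155, -0.002]), 'qd': array([ 0.002, -0.001, -0.   ,  0.002,  0.001, -0.   ]), 'joint_torque': array([-2.0000e-03, -6.0690e+01, -3.4317e+01, -0.0000e+00,  4.0000e-03,
       -0.0000e+00]), 'ee_pos': array([ 256.231, -569.545,  230.557]), 'eef_rot': array([-3.07 , -0.659,  0.   ]), 'force': array([-0.375, -0.677,  0.322]), 'ft_torque': array([0.   , 0.001, 0.024]), 'finger_force': np.float64(0.0), 'finger_gap': np.float64(85.33)} 18.700000000000003
{'fx': 321.3319322605948, 'fy': 321.3319322605948, 'cx': 319.52342866684927, 'cy': 195.99095671151244, 'k1': -0.012904784606187531, 'mount': array([[ 6.55995962e-04, -9.64797600e-01, -2.62992702e-01,
         6.80595002e+01],
       [ 9.99999317e-01,  8.87274211e-04, -7.60646640e-04,
        -4.95101330e-01],
       [ 9.67216695e-04, -2.62992024e-01,  9.64797523e-01,
        -1.43285580e+02],
       [ 0.00000000e+00,  0.00000000e+00,  0.00000000e+00,
         1.00000000e+00]])}
```

View pics/top.png

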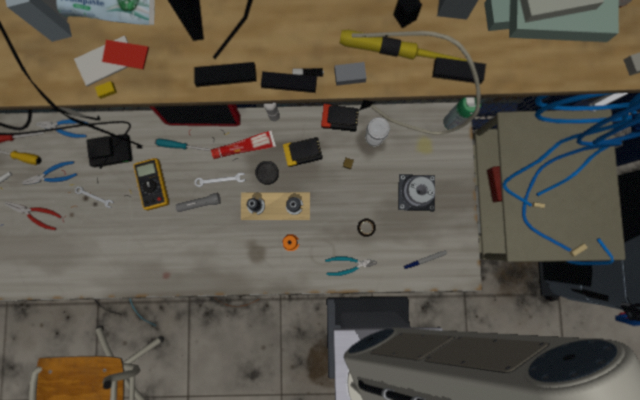

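View pics/side.png

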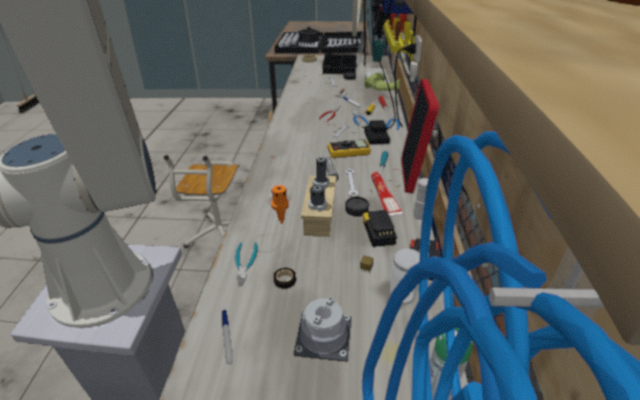

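The top view shows the stand at (241–310, 193–220) with holders at (256, 204) and (294, 204), and the fixture at (417, 191). In the side view the shorter holder seems to be the nearer one (318, 190) and the taller one is behind it; the orange decoy is at (280, 200).

```bash
python3 - <<'E'
from h import *
for n in('top','side'):
    z=np.load(f'pics/{n}.npz'); X=cloud(n,z['d']); 
    print(n)
    pts={'top':[(256,204),(294,204),(256,200),(294,200),(275,207),(417,191),(421,187),(450,230)],'side':[(321,160),(318,185),(318,200),(323,320),(310,217),(250,330)]}[n]
    for u,v in pts: print((u,v),np.round(X[v,u]))
    for nm,lo,hi in(('hold',(330,-50,110),(640,420,250)),('stand',(330,-50,66),(640,420,77)),('face',(330,-330,76),(640,-100,84)),('keys',(330,-330,86),(640,-100,96)),('coll',(330,-330,46),(640,-100,53))):
        m=((X>lo)&(X<hi)).all(-1)&(z['d']>0); k,l,s,c=cv2.connectedComponentsWithStats(m.astype('uint8'))
        for i in range(1,k):
            if s[i,4]>15: q=X[l==i]; print(nm,s[i],np.round(q.min(0)),np.round(q.max(0)),np.round(np.median(q,0)))
E
```

```text
top
(256, 204) [511. 361. 154.]
(294, 204) [511. 260. 130.]
(256, 200) [522. 361. 154.]
(294, 200) [523. 260. 127.]
(275, 207) [509. 318.  76.]
(417, 191) [ 554. -103.   12.]
(421, 187) [ 561. -107.   48.]
(450, 230) [ 435. -198.    0.]
hold [286 197  15  15 176] [492. 244. 112.] [531. 282. 137.] [511. 263. 131.]
hold [246 198  14  12 124] [499. 358. 112.] [528. 389. 162.] [512. 370. 154.]
hold [282 235  15  15 166] [388. 257. 111.] [427. 295. 125.] [408. 276. 118.]
stand [ 241  192   69   28 1350] [472. 220.  66.] [556. 418.  77.] [512. 319.  73.]
stand [287 244  13   7  23] [385. 251.  69.] [402. 286.  77.] [388. 265.  73.]
face [421 177  14  26 162] [ 514. -136.   76.] [ 586. -101.   84.] [ 556. -117.   81.]
keys [428 190   6   5  17] [ 535. -131.   87.] [ 547. -117.   95.] [ 540. -125.   91.]
coll [420 200  11   7  23] [ 505. -132.   46.] [ 522. -102.   53.] [ 513. -116.   50.]
side
(321, 160) [514. 367. 153.]
(318, 185) [512. 276. 130.]
(318, 200) [514. 241. 106.]
(323, 320) [ 549. -122.   81.]
(310, 217) [494. 218.  67.]
(250, 330) [392. -97.   3.]
hold [316 157  11  18 188] [499. 355. 111.] [528. 384. 156.] [514. 362. 139.]
hold [271 185  16  10 128] [386. 250. 110.] [426. 291. 119.] [407. 269. 117.]
hold [310 184  15  15 191] [491. 240. 111.] [529. 280. 133.] [511. 251. 128.]
stand [301 175  35  44 693] [469. 215.  66.] [553. 419.  77.] [524. 274.  72.]
stand [271 199  18  11  97] [383. 249.  66.] [430. 288.  77.] [409. 260.  73.]
face [304 310  39  20 401] [ 511. -140.   76.] [ 585. -100.   84.] [ 553. -121.   80.]
keys [313 315   8   9  45] [ 531. -134.   86.] [ 544. -118.   94.] [ 538. -127.   91.]
coll [301 320  46  22 310] [ 503. -148.   46.] [ 594. -100.   53.] [ 549. -134.   50.]
```

>>> servo_tool(offset=[[0.01, 0.016, 0], [0.028, 0.044, 0], [0.048, 0.076, 0], [0.068, 0.108, 0], [0.088, 0.14, 0], [0.108, 0.172, 0], [0.128, 0.204, 0], [0.148, 0.236, 0]], twist=[0, 0, 0, 0, 0, 0, 0, 0])

```text
time: 0.77
ee_pos: [404.9, -332.2, 231.1]
eef_rot: [-3.071, -0.659, 0.0]
force: [0.8, -0.1, -0.5]
finger_gap: 85.9
finger_force: 0.0
```

>>> servo_tool(offset=[[0.02, 0.032, 0], [0.04, 0.064, 0], [0.06, 0.096, 0], [0.08, 0.128, 0], [0.1, 0.16, 0], [0.12, 0.192, 0], [0.138, 0.22, 0], [0.145, 0.232, 0]], twist=[0, 0, 0, 0, 0, 0, 0, 0])

```text
time: 1.43
ee_pos: [551.1, -98.7, 231.1]
eef_rot: [-3.07, -0.662, -0.001]
force: [0.0, 0.1, 0.3]
finger_gap: 85.5
finger_force: 0.0
```

```bash
python3 - <<'E'
from h import *
st,p,d=snap('wrist','w1'); print(st['ee_pos'],st['eef_rot'],st['time'])
X=cloud('wrist',d,st)
for nm,a,b in(('face',77,83),('keys',88,95)):
    m=((X>(490,-170,a))&(X<(610,-40,b))).all(-1)&(d>0); k,l,s,c=cv2.connectedComponentsWithStats(m.astype('uint8'))
    for i in range(1,k):
        if s[i,4]>60: q=X[l==i]; print(nm,s[i],np.round(q.min(0)),np.round(q.max(0)),np.round(q.mean(0),1), np.round(np.median(q[:,2]),1))
E
```

```text
[551.13500263 -98.6645796  231.06044625] [-3.07016640e+00 -6.62140340e-01 -1.11793585e-03] 1.4333
face [ 282  145   78   76 3323] [ 515. -135.   77.] [587. -62.  83.] [552.  -98.3  80.5] 80.6
keys [293 157  18  17 177] [556. -83.  88.] [568. -67.  93.] [562.1 -75.1  91.4] 91.6
keys [331 198  17  18 168] [ 534. -130.   88.] [ 547. -114.   93.] [ 540.9 -122.    91.4] 91.4
```

View pics/w1.png

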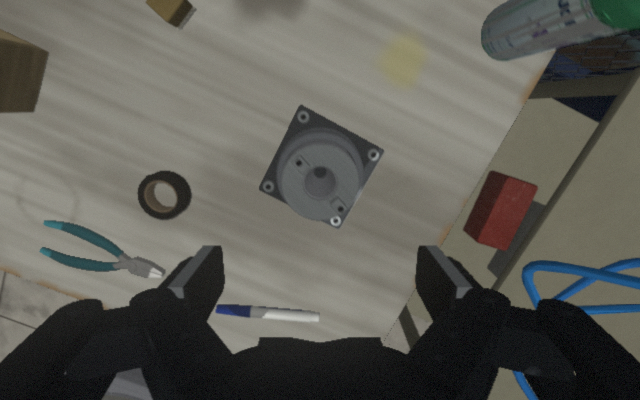

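The wrist view shows the fixture at (320, 178), with its keys at (301, 165) and (340, 207). That puts the fixture axis at about (551.3, -98.5), the face at z ≈ 80.5, and the key line at world yaw 1.146 rad.

>>> servo_tool(offset=[[-0.002, 0.015, 0.004], [-0.005, 0.04, 0.009], [-0.008, 0.07, 0.014], [-0.011, 0.1, 0.019], [-0.014, 0.13, 0.024], [-0.017, 0.16, 0.029], [-0.02, 0.19, 0.034], [-0.023, 0.22, 0.039]], twist=[0, 0, 0, 0, 0, 0, 0, 0])

```text
time: 2.15
ee_pos: [525.8, 118.3, 270.3]
eef_rot: [3.071, 0.658, -0.001]
force: [0.4, 0.6, 0.0]
finger_gap: 85.7
finger_force: 0.0
```

>>> servo_tool(offset=[[-0.004, 0.03, 0], [-0.008, 0.06, 0], [-0.011, 0.09, 0], [-0.014, 0.115, 0], [-0.016, 0.13, 0], [-0.017, 0.138, 0], [-0.017, 0.14, 0], [-0.017, 0.14, 0]], twist=[0, 0, 0, 0, 0, 0, 0, 0])

```text
time: 2.82
ee_pos: [509.4, 257.4, 270.0]
eef_rot: [3.071, 0.659, -0.001]
force: [-0.5, -0.3, 0.4]
finger_gap: 85.2
finger_force: 0.0
```

```bash
python3 - <<'E'
from h import *
st,p,d=snap('wrist','w2'); print(st['ee_pos'],st['eef_rot'],st['time'],st['joint_pos'])
cv2.imwrite('pics/w2c.png',cv2.resize(p[60:300,200:440,::-1],None,fx=2.5,fy=2.5,interpolation=cv2.INTER_CUBIC))
X=cloud('wrist',d,st)
for nm,a,b in(('nut',125,137),('spare',148,160),('flange',80,92)):
    m=((X>(460,220,a))&(X<(570,420,b))).all(-1)&(d>0); k,l,s,c=cv2.connectedComponentsWithStats(m.astype('uint8'))
    for i in range(1,k):
        if s[i,4]>60: q=X[l==i]; print(nm,s[i],np.round(q.min(0)),np.round(q.max(0)),np.round(q.mean(0),1), np.round(np.median(q[:,2]),1))
E
```

```text
[509.44534872 257.37083278 270.0253733 ] [ 3.07101709e+00  6.59396893e-01 -8.23681376e-04] 2.8167 [ 4.65428266e-01  2.33822794e-01  1.70840190e+00 -4.62563910e-04
  1.20002173e+00  1.61338271e+00]
nut [198 109  20  34 144] [504. 361. 125.] [530. 378. 137.] [520.8 365.3 131.1] 131.2
nut [ 291  156   45   44 1518] [492. 246. 125.] [533. 286. 133.] [513.7 266.3 130.3] 130.5
spare [ 169  108   40   40 1203] [499. 360. 148.] [530. 391. 157.] [515.4 374.5 154.4] 154.7
flange [193  98  48  52 888] [490. 351.  80.] [539. 400.  92.] [519.2 367.9  87.5] 87.3
flange [299 146  40  33 296] [515. 242.  80.] [537. 287.  89.] [529.9 265.2  86.5] 86.7
```

View pics/w2c.png

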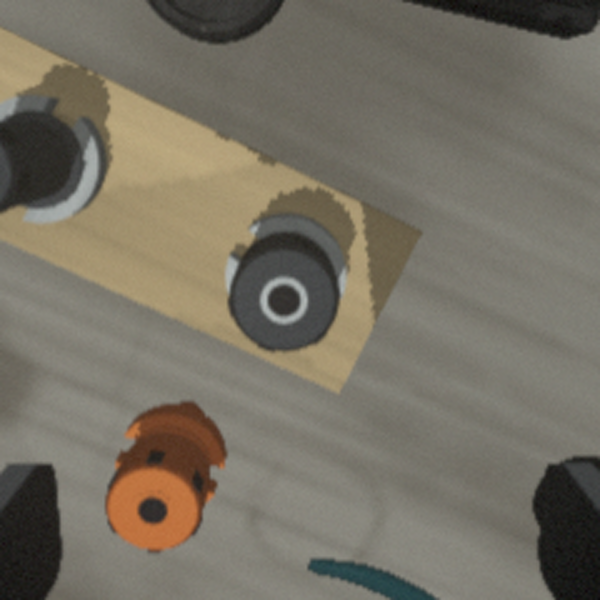

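The crop shows the short holder's nut at full-image (313.6, 179.2), the spare at left, and what looks like a slot notch near crop (240, 245). I'll unwrap the flange rim to get the slot yaw.

```bash
cat >> h.py <<'E'
def project(name,P,st=None):
    c,T=cam2world(name,st); Q=(np.asarray(P)-T[:3,3])@T[:3,:3]; s=Q[:,:2]/Q[:,2:]; s=s*(1+c['k1']*(s**2).sum(1,keepdims=True))
    return s*[c['fx'],c['fy']]+[c['cx'],c['cy']], Q[:,2]
E
python3 - <<'E'
from h import *
z=np.load('pics/w2.npz'); st={k:z[k] for k in('ee_pos','eef_rot')}
print(onplane('wrist',[(313.6,179.2)],130.4,st))
c=onplane('wrist',[(313.6,179.2)],130.4,st)[0]; 
g=cv2.cvtColor(z['p'],cv2.COLOR_RGB2HSV)
a=np.arange(0,360,6)
for r in(22,23.8):
    P=np.c_[c[0]+r*np.cos(np.radians(a)),c[1]+r*np.sin(np.radians(a)),np.full(len(a),86.5)]
    uv,q=project('wrist',P,st)
    D=cv2.remap(z['d'],uv[:,0].astype('f4'),uv[:,1].astype('f4'),1)[:,0]; C=cv2.remap(z['p'],uv[:,0].astype('f4'),uv[:,1].astype('f4'),1)[:,0]
    print(r,' '.join(f"{A}:{d:.0f}/{k[0]}-{k[2]}" for A,d,k in zip(a,D-q,C)))
E
```

```text
[[512.91955055 265.50749015 130.4       ]]
22 0:-1/97-98 6:-1/94-95 12:-0/94-92 18:0/94-92 24:-0/92-92 30:-1/97-96 36:1/97-96 42:0/96-95 48:-1/94-93 54:-0/101-100 60:-0/130-122 66:13/169-117 72:14/167-113 78:13/126-85 84:14/105-74 90:12/88-70 96:0/116-115 102:0/161-165 108:-6/161-165 114:-50/115-115 120:-44/69-65 126:-45/66-64 132:-44/74-76 138:-45/74-74 144:-45/75-77 150:-45/74-76 156:-45/73-75 162:-45/77-79 168:-46/74-76 174:-46/78-80 180:-46/74-74 186:-46/71-70 192:-46/75-76 198:-44/76-77 204:-46/74-76 210:-45/76-76 216:-45/74-74 222:-45/71-73 228:-45/73-75 234:-45/70-71 240:-46/71-71 246:-46/70-72 252:-44/68-73 258:-46/71-72 264:-45/66-67 270:-43/57-53 276:-43/63-61 282:-36/104-104 288:-0/138-140 294:0/139-142 300:0/104-105 306:-0/94-94 312:-0/93-93 318:1/94-93 324:0/93-92 330:0/95-95 336:0/96-96 342:-0/95-94 348:1/95-95 354:-0/96-96
23.8 0:-1/94-93 6:-0/91-90 12:1/91-91 18:-0/88-87 24:-0/91-90 30:0/90-89 36:0/94-92 42:-267/95-93 48:-2/92-90 54:-1/132-132 60:-1/162-161 66:14/168-118 72:13/168-113 78:14/151-102 84:14/115-80 90:10/93-76 96:0/143-144 102:-0/169-170 108:-0/175-177 114:0/173-176 120:-20/152-153 126:-38/94-90 132:-44/68-63 138:-45/69-67 144:-45/75-76 150:-44/74-77 156:-45/73-75 162:-45/77-79 168:-46/77-78 174:-45/75-76 180:-46/72-73 186:-45/73-73 192:-46/75-75 198:-45/75-74 204:-46/72-73 210:-45/72-73 216:-46/76-75 222:-45/71-73 228:-45/73-74 234:-45/70-72 240:-45/73-74 246:-45/69-70 252:-46/68-71 258:-45/56-56 264:-33/68-55 270:-10/107-83 276:3/144-136 282:-263/165-163 288:3/166-160 294:5/162-154 300:5/144-138 306:-0/99-95 312:-0/95-88 318:-1/94-90 324:-1/93-90 330:1/93-92 336:1/91-89 342:-1/88-86 348:2/91-89 354:1/88-88
```

>>> servo_tool(offset=[[0.0015, 0.003, -0.01], [0.003, 0.006, -0.035], [0.0035, 0.0078, -0.065], [0.0035, 0.0078, -0.095], [0.0035, 0.0078, -0.125], [0.0035, 0.0078, -0.15], [0.0035, 0.0078, -0.168], [0.0035, 0.0078, -0.177]], twist=[0, 0, 0, 0, 0, 0, 0, 0])

```text
time: 3.53
ee_pos: [511.5, 264.1, 90.1]
eef_rot: [3.071, 0.657, -0.006]
force: [0.4, -0.5, 0.4]
finger_gap: 85.5
finger_force: 0.0
```

```bash
python3 - <<'E'
from h import *
st=sense(); print(st['ee_pos'],st['force'],robot.tcp_to_grasp)
E
```

```text
[511.54948955 264.05921631  90.07662219] [ 0.40709312 -0.52782049  0.42064663] 18.700000000000003
```

>>> servo_tool(offset=[[0, 0, 0], [0, 0, 0], [0, 0, 0], [0, 0, 0], [0, 0, 0], [0, 0, 0], [0, 0, 0], [0, 0, 0]], twist=[0, 0, 0, 0, 0, 0, 0, 0], grip=0.3)

```text
time: 4.2
ee_pos: [514.1, 266.2, 94.9]
eef_rot: [-3.071, -0.659, -0.004]
force: [-0.6, -1.3, 7.3]
finger_gap: 39.0
finger_force: 60.2
```

>>> servo_tool(offset=[[0, 0, 0.004], [0, 0, 0.012], [0, 0, 0.025], [0, 0, 0.045], [0, 0, 0.065], [0, 0, 0.085], [0, 0, 0.103], [0, 0, 0.11]], twist=[0, 0, 0, 0, 0, 0, 0, 0])

```text
time: 4.87
ee_pos: [513.8, 266.4, 206.4]
eef_rot: [-3.071, -0.659, -0.005]
force: [0.2, 0.1, -3.4]
finger_gap: 38.7
finger_force: 60.8
```

```bash
python3 - <<'E'
from h import *
st,p,d=snap('wrist','w3'); print(st['ee_pos'],st['eef_rot'],st['force'],st['finger_gap'])
cv2.imwrite('pics/w3c.png',cv2.resize(p[120:400,160:480,::-1],None,fx=2,fy=2,interpolation=cv2.INTER_CUBIC))
E
```

```text
[513.84802299 266.36039957 206.39196993] [-3.07066488 -0.65908607 -0.00543913] [ 0.17945516  0.05268007 -3.38242517] 38.69217117325293
```

View pics/w3c.png

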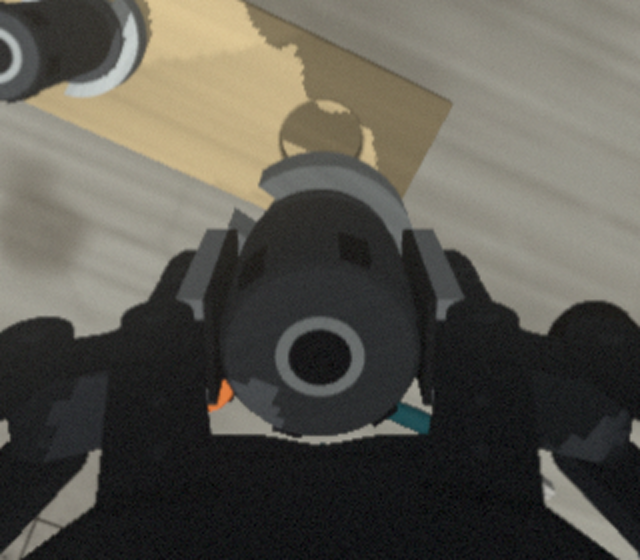

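The holder is gripped and hangs upright. Its nut top is at crop (320, 357), and a flange slot shows at crop (255, 190).

```bash
python3 - <<'E'
from h import *
z=np.load('pics/w3.npz'); st={k:z[k] for k in('ee_pos','eef_rot')}; e=st['ee_pos']
X=cloud('wrist',z['d'],st); q=X[285:315,300:345].reshape(-1,3); q=q[(z['d'][285:315,300:345]>0).ravel()]
zt=np.median(q[:,2]); print('top z rel',zt-e[2])
c=onplane('wrist',[(320,298.5)],zt,st)[0]; print('centre rel',c-e)
zf=zt-44
# flange top points
m=(abs(X[...,2]-zf)<4)&(np.hypot(X[...,0]-c[0],X[...,1]-c[1])<28)&(z['d']>0); Q=X[m]; print('flange z',np.median(Q[:,2])-e[2])
a=np.arange(-60,180,4)
for cc in (c,np.array([*e[:2],0])):
  for r in(21.5,23.5):
    P=np.c_[cc[0]+r*np.cos(np.radians(a)),cc[1]+r*np.sin(np.radians(a)),np.full(len(a),zf)]
    uv,qq=project('wrist',P,st); u=uv.astype('f4')
    D=cv2.remap(z['d'],u[:,0].copy(),u[:,1].copy(),0)[:,0]
    print(r,' '.join(f"{A}:{d:.0f}" for A,d in zip(a,D-qq)))
E
```

```text
top z rel 36.06984336499889
centre rel [-1.59692761 -0.31988082 36.06984336]
flange z -8.310366456702155
21.5 -60:-17 -56:-17 -52:-12 -48:0 -44:1 -40:-0 -36:1 -32:2 -28:-1 -24:2 -20:1 -16:1 -12:1 -8:1 -4:-1 0:0 4:-1 8:1 12:1 16:1 20:-0 24:1 28:1 32:0 36:1 40:1 44:2 48:-1 52:-1 56:1 60:133 64:133 68:133 72:208 76:210 80:209 84:11 88:7 92:3 96:1 100:-0 104:-14 108:-14 112:-14 116:-15 120:-27 124:-35 128:-42 132:-46 136:-45 140:-47 144:-47 148:-47 152:-49 156:-48 160:-49 164:-49 168:-48 172:-48 176:-49
23.5 -60:-30 -56:-25 -52:-23 -48:-20 -44:-15 -40:1 -36:1 -32:1 -28:0 -24:-0 -20:1 -16:-0 -12:0 -8:1 -4:1 0:1 4:0 8:1 12:1 16:0 20:1 24:0 28:1 32:1 36:1 40:-0 44:-1 48:1 52:-0 56:1 60:1 64:132 68:133 72:133 76:209 80:211 84:11 88:5 92:2 96:-18 100:-22 104:-26 108:-27 112:-28 116:-27 120:-28 124:-26 128:-32 132:-40 136:-45 140:-47 144:-47 148:-48 152:-49 156:-48 160:-49 164:-49 168:-48 172:-48 176:-49
21.5 -60:-21 -56:-20 -52:-17 -48:-13 -44:-0 -40:1 -36:1 -32:0 -28:0 -24:0 -20:1 -16:0 -12:1 -8:0 -4:0 0:-0 4:-0 8:1 12:1 16:1 20:1 24:0 28:-0 32:0 36:0 40:0 44:0 48:1 52:-0 56:0 60:1 64:133 68:133 72:133 76:210 80:210 84:210 88:11 92:6 96:3 100:1 104:-0 108:-1 112:0 116:-11 120:-24 124:-29 128:-40 132:-44 136:-46 140:-46 144:-48 148:-47 152:-48 156:-49 160:-48 164:-48 168:-48 172:-49 176:-48
23.5 -60:-27 -56:-22 -52:-162 -48:-15 -44:1 -40:0 -36:0 -32:-1 -28:1 -24:1 -20:1 -16:1 -12:1 -8:-0 -4:1 0:0 4:-0 8:0 12:0 16:1 20:1 24:1 28:0 32:0 36:1 40:2 44:1 48:1 52:0 56:-0 60:0 64:1 68:132 72:133 76:210 80:209 84:14 88:10 92:5 96:1 100:-18 104:-22 108:-22 112:-24 116:-25 120:-25 124:-23 128:-22 132:-35 136:-43 140:-44 144:-47 148:-48 152:-49 156:-48 160:-48 164:-48 168:-49 172:-48 176:-48
```

>>> servo_tool(offset=[[0.001, -0.01, 0], [0.004, -0.035, 0], [0.007, -0.065, 0], [0.011, -0.097, 0], [0.014, -0.129, 0], [0.0175, -0.161, 0], [0.021, -0.193, 0], [0.0245, -0.225, 0]], twist=[0, 0, 0, 0, 0, 0, 0, 0])

```text
time: 5.58
ee_pos: [536.2, 38.7, 201.8]
eef_rot: [-3.071, -0.659, 0.004]
force: [0.9, 0.7, -4.6]
finger_gap: 39.3
finger_force: 61.1
```

>>> servo_tool(offset=[[0.0035, -0.032, 0], [0.007, -0.062, 0], [0.01, -0.09, 0], [0.0125, -0.112, 0], [0.0142, -0.127, 0], [0.015, -0.135, 0], [0.0153, -0.1385, 0], [0.0153, -0.1388, 0]], twist=[0, 0, 0, 0, 0, 0, 0, 0])

```text
time: 6.25
ee_pos: [552.1, -98.3, 202.5]
eef_rot: [-3.071, -0.658, 0.002]
force: [-0.9, -0.6, -3.2]
finger_gap: 39.0
finger_force: 61.2
```

```bash
python3 - <<'E'
from h import *
st,p,d=snap('wrist','w4'); print(st['ee_pos'],st['eef_rot'],st['force'],st['finger_gap'],st['time'])
e=st['ee_pos'];X=cloud('wrist',d,st)
m=((X>(490,-170,77))&(X<(610,-40,83))).all(-1)&(d>0); q=X[m]; print(m.sum(),q.min(0),q.max(0),np.median(q[:,2]))
# fit outer circle of face r=37.5
from scipy.optimize import least_squares
ang=np.degrees(np.arctan2(q[:,1]+98.5,q[:,0]-551.3)); rr=np.hypot(q[:,1]+98.5,q[:,0]-551.3)
B=[]
for a in range(-180,180,5):
    k=(ang>=a)&(ang<a+5)
    if k.sum()>5: B.append(q[k][np.argsort(rr[k])[-3:]].mean(0))
B=np.array(B); B=B[np.abs(np.hypot(B[:,0]-551.3,B[:,1]+98.5)-37)<3]
s=least_squares(lambda c:np.hypot(B[:,0]-c[0],B[:,1]-c[1])-c[2],[551,-98,37],loss='soft_l1'); print(len(B),s.x)
m=((X>(490,-170,88))&(X<(610,-40,95))).all(-1)&(d>0); k,l,S,c=cv2.connectedComponentsWithStats(m.astype('uint8'))
for i in range(1,k):
    if S[i,4]>40: print('key',S[i],X[l==i].mean(0))
cv2.imwrite('pics/w4c.png',cv2.resize(p[120:400,160:480,::-1],None,fx=2,fy=2))
E
```

```text
[552.11051602 -98.25590911 202.45996075] [-3.07125976e+00 -6.57788199e-01  2.08358311e-03] [-0.88148856 -0.5975054  -3.21673087] 38.98540470957279 6.25
2740 [ 516.56806802 -135.13608212   77.01924311] [586.92087491 -62.34602784  82.95309756] 80.5764523525516
52 [550.91878754 -98.8421417   36.00293761]
key [290 162  20  20 219] [562.20818536 -74.92109439  91.44917019]
```

View pics/w4c.png

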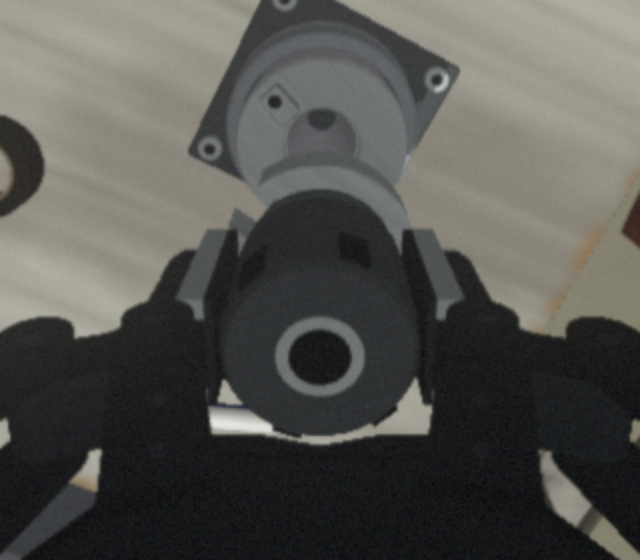

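The holder hangs above the fixture. The mouth is at crop (325, 140), the visible key is at crop (275, 103), and the axes agree within about 1 mm. Next I lower it part way into the bore.

>>> servo_tool(offset=[[0.0004, 0, -0.006], [0.0004, 0, -0.02], [0.0004, 0, -0.036], [0.0004, 0, -0.052], [0.0004, 0, -0.065], [0.0004, 0, -0.074], [0.0004, 0, -0.078], [0.0004, 0, -0.078]], twist=[0, 0, 0, 0, 0, 0, 0, 0])

```text
time: 6.97
ee_pos: [552.6, -97.3, 124.3]
eef_rot: [-3.071, -0.66, 0.002]
force: [-0.4, -0.3, -3.5]
finger_gap: 38.9
finger_force: 61.2
```

>>> servo_tool(offset=[[0, 0, -0.001], [0, 0, -0.002], [0, 0, -0.003], [0, 0, -0.004], [0, 0, -0.005], [0, 0, -0.006], [0, 0, -0.007], [0, 0, -0.007]], twist=[0, 0, 0, 0, 0, 0, 0, 0])

```text
time: 7.63
ee_pos: [553.0, -98.0, 118.1]
eef_rot: [-3.072, -0.659, 0.0]
force: [-0.7, 0.2, -4.2]
finger_gap: 38.7
finger_force: 61.2
```

>>> servo_tool(offset=[[0, 0, -0.0005], [0, 0, -0.001], [0, 0, -0.0015], [0, 0, -0.002], [0, 0, -0.0025], [0, 0, -0.003], [0, 0, -0.003], [0, 0, -0.003]], twist=[0, 0, 0, 0, 0, 0, 0, 0])

```text
time: 8.3
ee_pos: [553.2, -98.0, 115.3]
eef_rot: [-3.072, -0.659, 0.0]
force: [-0.2, -0.2, -3.3]
finger_gap: 38.8
finger_force: 61.2
```

>>> servo_tool(offset=[[0, 0, -0.0003], [0, 0, -0.0006], [0, 0, -0.0009], [0, 0, -0.0012], [0, 0, -0.0015], [0, 0, -0.0018], [0, 0, -0.002], [0, 0, -0.002]], twist=[0, 0, 0, 0, 0, 0, 0, 0])

```text
time: 8.97
ee_pos: [553.5, -98.0, 113.8]
eef_rot: [3.071, 0.659, 0.001]
force: [-0.8, -0.2, 3.1]
finger_gap: 38.5
finger_force: 61.3
```

Contact on the keys is at TCP z ≈ 113.8, which matches the expected 113.4, with about 7 N of lean. Now I turn it.

>>> servo_tool(offset=[[0, 0, 0], [0, 0, 0], [0, 0, 0], [0, 0, 0], [0, 0, 0], [0, 0, 0], [0, 0, 0], [0, 0, 0]], twist=[-0.015, -0.03, -0.045, -0.06, -0.075, -0.09, -0.105, -0.12])

```text
time: 9.63
ee_pos: [553.2, -98.1, 113.2]
eef_rot: [3.106, 0.471, 0.0]
force: [1.0, -2.4, -0.3]
finger_gap: 38.7
finger_force: 61.3
```

>>> servo_tool(offset=[[0, 0, 0], [0, 0, 0], [0, 0, 0], [0, 0, 0], [0, 0, 0], [0, 0, 0], [0, 0, 0], [0, 0, 0]], twist=[-0.01, -0.02, -0.03, -0.04, -0.05, -0.06, -0.06, -0.06])

```text
time: 10.3
ee_pos: [552.9, -98.1, 113.2]
eef_rot: [3.118, 0.381, -0.001]
force: [-0.5, -3.7, -4.7]
finger_gap: 38.6
finger_force: 61.0
```

Vertical contact has vanished at -0.18 rad, so the slots are over the keys. I'll turn a little further towards centre and ease down.

>>> servo_tool(offset=[[0, 0, 0], [0, 0, 0], [0, 0, -0.0005], [0, 0, -0.001], [0, 0, -0.0015], [0, 0, -0.002], [0, 0, -0.002], [0, 0, -0.002]], twist=[-0.015, -0.03, -0.03, -0.03, -0.03, -0.03, -0.03, -0.03])

```text
time: 10.97
ee_pos: [553.2, -98.4, 111.4]
eef_rot: [3.123, 0.332, 0.0]
force: [-0.5, -6.1, -3.1]
finger_gap: 38.9
finger_force: 61.1
```

```bash
python3 - <<'E'
from h import *
s=sense(); print(s['ee_pos'],s['eef_rot'],s['force'],s['ft_torque'])
E
```

```text
[553.16138165 -98.36495966 111.38959279] [3.12330435e+00 3.32494359e-01 4.65254376e-05] [-0.50526913 -6.11632964 -3.05459558] [-1.35994417  0.13757977  0.03488838]
```

It is down between the keys. There is 6 N of side force towards -y, so I shift that way while lowering.

>>> servo_tool(offset=[[0, -0.0005, 0], [0, -0.001, 0], [0, -0.001, -0.0005], [0, -0.001, -0.001], [0, -0.001, -0.0015], [0, -0.001, -0.002], [0, -0.001, -0.0025], [0, -0.001, -0.003]], twist=[0, 0, 0, 0, 0, 0, 0, 0])

```text
time: 11.63
ee_pos: [553.1, -99.0, 108.2]
eef_rot: [3.124, 0.334, -0.0]
force: [-1.0, -3.9, -2.1]
finger_gap: 38.5
finger_force: 61.1
```

>>> servo_tool(offset=[[0, 0, -0.0004], [0, 0, -0.0008], [0, 0, -0.0012], [0, 0, -0.0016], [0, 0, -0.002], [0, 0, -0.0024], [0, 0, -0.0024], [0, 0, -0.0024]], twist=[0, 0, 0, 0, 0, 0, 0, 0])

```text
time: 12.3
ee_pos: [552.8, -99.3, 106.0]
eef_rot: [3.123, 0.334, -0.001]
force: [-2.5, -5.0, -0.7]
finger_gap: 38.7
finger_force: 61.2
```

>>> servo_tool(offset=[[-0.0003, -0.0005, 0], [-0.0005, -0.0008, 0], [-0.0005, -0.0008, -0.0003], [-0.0005, -0.0008, -0.0006], [-0.0005, -0.0008, -0.0009], [-0.0005, -0.0008, -0.0012], [-0.0005, -0.0008, -0.0012], [-0.0005, -0.0008, -0.0012]], twist=[0, 0, 0, 0, 0, 0, 0, 0])

```text
time: 12.97
ee_pos: [552.8, -99.5, 105.1]
eef_rot: [-3.124, -0.333, -0.0]
force: [-3.5, 0.9, 5.9]
finger_gap: 38.7
finger_force: 62.1
```

>>> servo_tool(offset=[[0, 0, -0.0003], [0, 0, -0.0006], [0, 0, -0.0009], [0, 0, -0.0012], [0, 0, -0.0015], [0, 0, -0.0015], [0, 0, -0.0015], [0, 0, -0.0015]], twist=[0, 0, 0, 0, 0, 0, 0, 0])

```text
time: 13.63
ee_pos: [552.8, -99.5, 103.9]
eef_rot: [-3.124, -0.333, -0.0]
force: [-6.1, -0.0, 10.7]
finger_gap: 38.5
finger_force: 62.5
```

>>> servo_tool(offset=[[-0.0003, 0, -0.0003], [-0.0005, 0, -0.0006], [-0.0005, 0, -0.0009], [-0.0005, 0, -0.0012], [-0.0005, 0, -0.0015], [-0.0005, 0, -0.0018], [-0.0005, 0, -0.0018], [-0.0005, 0, -0.0018]], twist=[0, 0, 0, 0, 0, 0, 0, 0])

```text
time: 14.3
ee_pos: [552.7, -99.5, 102.7]
eef_rot: [-3.124, -0.333, -0.002]
force: [-6.3, 1.3, 14.7]
finger_gap: 38.9
finger_force: 62.9
```

```bash
python3 - <<'E'
from h import *
s=sense(); print(s['ee_pos'],s['force'],s['ft_torque'])
st,p,d=snap('wrist','w5'); X=cloud('wrist',d,st)
m=((X>(510,-140,70))&(X<(590,-60,84))).all(-1)&(d>0); print('face z',np.median(X[m][:,2]),m.sum())
print('top z', np.median(X[285:315,300:345,2]))
cv2.imwrite('pics/w5c.png',cv2.resize(p[120:400,160:480,::-1],None,fx=2,fy=2))
E
```

```text
[552.70412479 -99.53422883 102.67473919] [-6.29972179  1.29414599 14.6707227 ] [ 0.301413    0.95243503 -0.03286387]
face z 77.95892043274151 3998
top z 138.80892666789418
```

View pics/w5c.png

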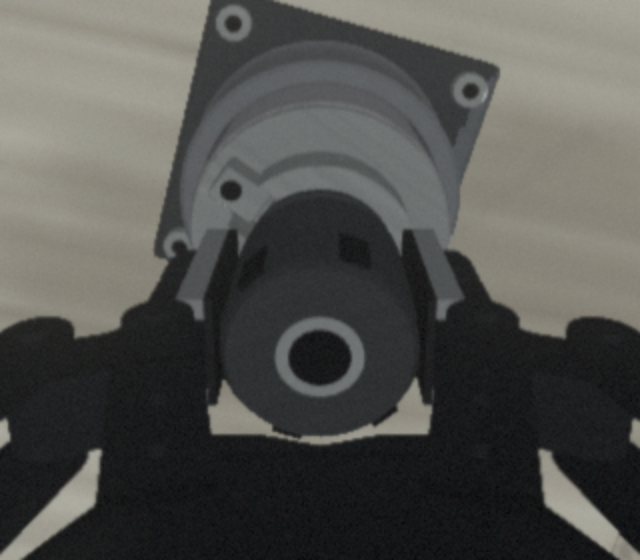

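The key sits in the slot at crop (235, 190), and the sleeve has sunk about 2.6 mm by both force and depth. A touch more, then I ease off and release.

>>> servo_tool(offset=[[-0.0002, 0, -0.0002], [-0.0004, 0, -0.0004], [-0.0005, 0, -0.0006], [-0.0005, 0, -0.0006], [-0.0005, 0, -0.0006], [-0.0005, 0, -0.0006], [-0.0005, 0, -0.0006], [-0.0005, 0, -0.0006]], twist=[0, 0, 0, 0, 0, 0, 0, 0])

```text
time: 15.02
ee_pos: [552.7, -99.5, 102.4]
eef_rot: [3.124, 0.333, 0.004]
force: [-5.6, 0.8, 15.6]
finger_gap: 38.6
finger_force: 63.0
```

>>> servo_tool(offset=[[-0.0002, 0, 0.0007], [-0.0004, 0, 0.0014], [-0.0004, 0, 0.0021], [-0.0004, 0, 0.0028], [-0.0004, 0, 0.0034], [-0.0004, 0, 0.0036], [-0.0004, 0, 0.0036], [-0.0004, 0, 0.0036]], twist=[0, 0, 0, 0, 0, 0, 0, 0])

```text
time: 15.68
ee_pos: [552.5, -99.6, 105.0]
eef_rot: [3.124, 0.333, 0.004]
force: [2.5, 2.3, 5.2]
finger_gap: 39.0
finger_force: 62.2
```

>>> servo_tool(offset=[[0, 0, 0], [0, 0, 0], [0, 0, 0], [0, 0, 0], [0, 0, 0], [0, 0, 0], [0, 0, 0], [0, 0, 0]], twist=[0, 0, 0, 0, 0, 0, 0, 0], grip=1.0)

```text
time: 16.35
ee_pos: [551.2, -99.8, 104.3]
eef_rot: [3.124, 0.334, -0.0]
force: [-0.6, -0.7, 0.4]
finger_gap: 85.4
finger_force: 0.0
```

>>> servo_tool(offset=[[0, 0, 0.003], [0, 0, 0.01], [0, 0, 0.025], [0, 0, 0.045], [0, 0, 0.07], [0, 0, 0.095], [0, 0, 0.115], [0, 0, 0.125]], twist=[0, 0, 0, 0, 0, 0, 0, 0])

```text
time: 17.02
ee_pos: [552.5, -100.0, 232.9]
eef_rot: [3.123, 0.334, 0.006]
force: [0.6, 0.3, -0.1]
finger_gap: 85.6
finger_force: 0.0
```

```bash
python3 - <<'E'
from h import *
s=sense(); print(s['ee_pos'],s['force'],s['finger_gap'])
st,p,d=snap('wrist','w6'); X=cloud('wrist',d,st)
for nm,a,b in(('top',136,146),('flange',94,103),('face',77,84)):
    m=((X>(500,-150,a))&(X<(600,-50,b))).all(-1)&(d>0); q=X[m]; print(nm,m.sum(),q.min(0).round(1),q.max(0).round(1),np.median(q,0).round(1))
cv2.imwrite('pics/w6c.png',cv2.resize(p[60:340,160:480,::-1],None,fx=2,fy=2))
E
```

```text
[552.48387424 -99.99156487 232.86959894] [ 0.63174519  0.3448766  -0.0670178 ] 85.59829154626762
top 2083 [ 530.7 -118.5  136.1] [571.7 -78.9 143.7] [552.5 -98.5 141.1]
flange 483 [ 538.4 -123.8   94.1] [576.1 -74.  100.6] [568.7 -99.1  97.1]
face 1524 [ 519.6 -135.    77. ] [586.8 -62.5  84. ] [569.1 -94.7  80.6]
```

View pics/w6c.png

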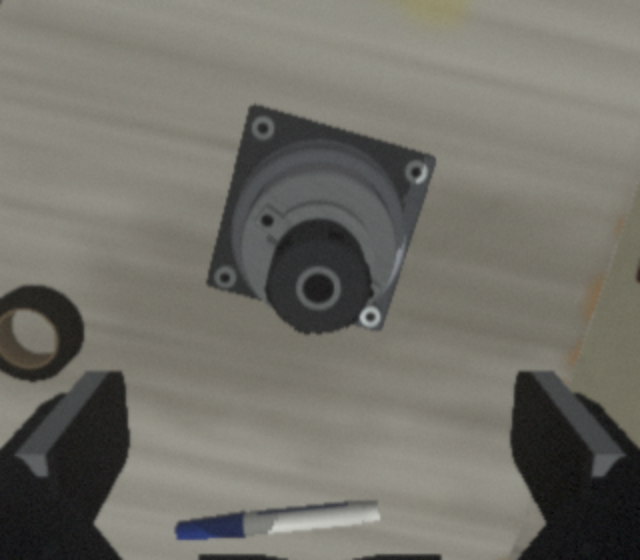

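The holder stands home and free: its top is at crop (320, 288), z ≈ 141.1 against an expected 141.5. The flange top is 16.5 mm above the face (expected 17), both keys are in their slots, and the gripper is clear.

```bash
python3 -c "
from station import ticket
print(ticket.close_job())"
```

```text
the job is handed in; nothing more can be done
None
```

The short holder is home in the fixture with both slots over the keys; the sleeve was pressed about 3 mm at about 19 N, then I let go, and the job was handed in at 17 s.

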